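# Turn the cup rack to the snack bowl

## Robot

A 7-joint arm with a two-finger parallel gripper is mounted at the origin on the work surface. World frame = base frame: x ahead of the robot, y to its left, z up, the work surface at z = 0. Lengths are in m, angles in rad, forces in N, time in s.
With the tool pointing down it reaches from about 0.425 to 0.975 m from the base axis. Payload 16.7 kg.
Tool frame: the origin (TCP) lies at the very end of the fingers, on their centre line; the grasp point (between the pads) lies 19 mm behind it; z points along the fingers, y is the line along which they close (so a half turn about z gives the same grasp; the last joint's range is limited). The gripper opens to 85 mm and grips with 20 to 120 N. Pads are 22 mm wide; open, the fingers measure 114 mm over their backs; the gripper's body (76 mm by 85 mm) begins 54 mm behind the grasp point. The pads swing forward as they close: fully open they stand 13 mm farther back than shut.
Start: joints at [-1.466, 0.426, 0.074, 1.606, -0.034, 1.111, -0.067], TCP at [0.169, 0.653, 0.231] pointing down, gripper open.
Joint ranges: [-2.85, 2.85], [-0.5, 2.14], [-1.23, 1.37], [0.21, 2.46], [-1.02, 4.16], [0.16, 2.05], [-2.73, 2.73]. Speed limits (rad/s): [1.89, 1.89, 2.39, 2.39, 3.01, 3.01, 3.01].

## Interface

Orientations are given as a unit quaternion [x, y, z, w].
In Python, from plant import arm, imaging gives the robot as it stands. The module is installed in compiled form; this text tells all that it offers.
- The arm moves only by the shell command python3 -m jog 'ROWS' [OPENING] [FORCE]. ROWS is JSON, a list of rows, each a list of 6 numbers: the shift along the tool's x, y, z normalised to -1 to 1, where 1 is 0.03 m, then the turn, a rotation vector about the tool's x, y, z normalised to -1 to 1, where 1 is 180 degrees. In form: [[dx, dy, dz, rx, ry, rz], ...]. A call has exactly 5 rows; each row shifts and turns the commanded pose from where the row before left it, along the tool's axes as they then stand; what a row does not reach is not made up. A row lasts 1/10 s, in which the tool goes at most 50 mm and 8.59 degrees, less where a joint would pass 70% of its speed; a pose out of reach is approached as far as the arm can. A call with a number of a shift or a turn outside -1 to 1 is refused whole. A call with a gripper value outside its range is refused whole. OPENING is the closure, from -1 (fully open) to 1 (shut), set as the call begins (- or left out, the last holds). The fingers move at their own pace and stop on an object; FORCE is the grip in N (left out, the last holds). Time passes only in rows, so rows that do not move let the fingers close, or fill a call up. It gives the time, the measured TCP pose, the force, the opening and the grip force at its end, in the units of the state.
- arm.get_obs(): the state, without advancing time (a new reading comes with each control period).
- imaging.grab_frame(name): name is "scene" or "top" or "wrist"; returns a dict with "image" (400x640x3 uint8, red, green, blue), "vfov" (degrees; the focal length in pixels is half the picture's height over the tangent of half this angle, whatever the lens; pixels are square), "cx", "cy" (the principal point, pixels), "extrinsics" (4x4, takes a point from world to camera coordinates). Camera axes: x right, y up, looking along -z (the intrinsics and any distortion apply to the point x, -y, -z); pixel columns grow to the right and rows downward; lengths in m; the calibration is good to about 2 mm. A picture is of the moment at which its call begins. There is no depth.
- arm.job_done(): hands the job in; it is judged then, once.
The state is a dict: "time": time; "joints": joint angles; "joint_velocities": joint speeds; "tau": joint torques, N m; "eef_pos": TCP position; "tcp_rot": TCP orientation; "ft_force": force on the tool from outside, world axes, zero at the start; "torque": the same for the moment, N m; "width": finger opening in m; "grip_force": force on a finger pad.
Only numpy, scipy, OpenCV 4.12 (cv2) and the standard library are available. Lean on these libraries where they do the work, as an engineer would, in place of code of your own. Each camera call takes 0.05 s, during which the arm holds its last target. There are 200 camera calls.

## Task

The blue snack cup is the next to be filled: push one arm of the chrome cup rack round with a fingertip until the arm with the blue cup's tray points straight at the middle of the wooden snack bowl, then take the finger away. Turn it smoothly rather than flicking it, either way round. Do not touch, lift or tip the two cups riding in the rack, and leave the bowl, the jar and the mug where they stand.

Things in the scene. Friction and masses are not known exactly. Their poses are not given: they have to be found in the camera images.
- rack_rotor: Turning part of the chrome cup rack, four level arms round a 32 mm hub. Origin on its vertical axis at counter height, z up. Turns without stops either way about z, stays where left (0.12 N m friction, about 1.5 N at 90 mm out). Arms are round, 10 mm thick, centre line 100 mm above the counter: +x blue cup, -x white cup, +y and -y empty.
- blue_tray (a point): Centre of the floor of the blue cup's tray, 115 mm from the axis along rotor +x, 39 mm above the counter. The tray is round, 84 mm outside, underside at 35 mm, rim at 55 mm. Its arm runs level to 60 mm from the axis, then bends down to it. The white cup's arm and tray, along rotor -x, are the same.
- empty_arm_a (a point): Centre of the 18 mm ball on the end of the empty arm along rotor +y, 122 mm from the axis, 100 mm above the counter. This arm is straight and level from hub to ball, with free space above and below.
- empty_arm_b (a point): The same point on the other empty arm, along rotor -y.
- rack_foot: Fixed foot of the rack: chrome disc 150 mm across, 13 mm high at most, with a post on the axis up to 133 mm; origin at the centre of its underside, on the rotor's axis.
- blue_cup: Blue plastic snack cup with a closed pale blue flip lid, 71 mm diameter, 72 mm high, 60 to 160 g, standing loose in the +x tray (play about 10 mm sideways); origin at the centre of its underside, 39 mm above the counter, z up. Top at 111 mm above the counter.
- white_cup: The same snack cup in white, standing loose in the -x tray; origin at the centre of its underside, z up.
- bowl: Small wooden snack bowl with nuts, 120 mm rim diameter, 48 mm high, loose on the counter 0.22 to 0.30 m from the rack axis, on the left, right or far side of the rack; origin at the centre of its underside.
- jar: Glass storage jar with clamp latch, 88 mm diameter (latch reaches 55 mm from the axis), 132 mm high, 0.6 kg, loose on the counter 0.22 to 0.30 m from the rack axis; origin at the centre of its underside.
- mug: White ceramic mug, 76 mm rim diameter with a handle at its +y side, 85 mm high, loose on the counter 0.22 to 0.30 m from the rack axis; origin at the centre of its underside.
There are look-alikes about, which are no part of the job. Leave any green look-alike of the blue_cup alone.

How it is judged:
On the way, in this order (a step that is already met when the one before it is completed fails the run):
1. a fingertip pushes the rack (contact force between the fingers and rack_rotor above 0.3 N), for 0.02 s.
2. the blue cup's arm points at the middle of the bowl (x of bowl in the frame of rack_rotor above 0.1 m and y of bowl in the frame of rack_rotor between -0.025 and 0.025 m and angular speed of rack_rotor below 0.05 rad/s), for 0.2 s.
At the end, for the whole second after the job is handed in: The line of the blue cup's arm passes within 25 mm of the bowl's centre, on the blue cup's side; the rack is at rest; both cups stand upright in their trays (underside 34 to 45 mm above the counter, tilt under 0.15 rad); bowl, jar and mug are within 20 mm of where they stood (all of step 2 and height (world z) of blue_cup between 0.034 and 0.045 m and angle between each of blue_cup, white_cup's own z axis and vertical below 0.15 rad and x of blue_cup in the frame of rack_rotor above 0.1 m and height (world z) of white_cup between 0.034 and 0.045 m and x of white_cup in the frame of rack_rotor below -0.1 m and distance of each of bowl, jar, mug from where it was at the start of the episode below 0.02 m); the robot touches nothing.
It fails at once if the rack is pushed with anything but the fingers (contact force between the arm and rack_rotor above 0.5 N).
It fails at once if a cup in the rack is touched by the robot (over 0.5 N) (contact force between any of the fingers, the arm and blue_cup above 0.5 N or contact force between any of the fingers, the arm and white_cup above 0.5 N).
It fails at once if a cup is lifted out of its tray (10 mm) or tipped (height (world z) of any of blue_cup, white_cup above 0.049 m or angle between any of blue_cup, white_cup's own z axis and vertical above 0.35 rad).
It fails at once if the rack is flicked round (faster than 4 rad/s) (angular speed of rack_rotor above 4 rad/s).
It fails at once if the bowl, the jar or the mug is shifted by more than 20 mm, lifted or tipped (distance of any of bowl, jar, mug from where it was at the start of the episode above 0.02 m or angle between any of bowl, jar, mug's own z axis and vertical above 0.3 rad).
It also fails if it takes over 48 s, if anything falls off the work surface, if the arm or the gripper's body presses on something with over 40 N, if the wrist force passes 120 N, or if a joint passes its speed limit or range.

## Working session

There is one attempt and no reset: what is moved stays moved. The work goes in short steps, Python scripts to look and compute and a shell command to move; the robot and the scene stay as the last step left them, time stands still between calls to the robot, and variables do not carry over. Pictures are saved under pics/ and viewed, at most 10 in all, crops included, and the job is handed in when it is done.

```bash
mkdir -p pics; python3 - <<'E'
from plant import arm, imaging
import cv2,numpy as np
o=arm.get_obs();print({k:np.round(v,3) for k,v in o.items()})
for n in("top","scene"):
    f=imaging.grab_frame(n);cv2.imwrite(f"pics/{n}0.png",f["image"][:,:,::-1]);print(n,f["vfov"],f["cx"],f["cy"],np.round(f["extrinsics"],3).tolist(),[k for k in f])
E
```

```text
{'time': np.float64(0.0), 'joints': array([-1.467,  0.427,  0.074,  1.607, -0.034,  1.111, -0.067]), 'joint_velocities': array([ 0.002,  0.002, -0.001, -0.001,  0.001,  0.002,  0.001]), 'tau': array([-0.0000e+00, -9.4985e+01,  3.7610e+00, -4.6350e+01,  1.9000e-02,
        1.1000e-02,  0.0000e+00]), 'eef_pos': array([0.169, 0.653, 0.231]), 'tcp_rot': array([ 0.127,  0.992, -0.001, -0.   ]), 'ft_force': array([-0.085, -0.683, -0.219]), 'torque': array([ 0.02 , -0.007,  0.003]), 'grip_force': np.float64(0.0), 'width': np.float64(0.085)}
top 42.30665480224783 316.38783618214035 200.17533621337083 [[-0.001, -1.0, 0.002, 0.032], [0.988, -0.001, 0.154, -0.563], [-0.154, 0.002, 0.988, -1.249], [0.0, 0.0, 0.0, 1.0]] ['image', 'vfov', 'cx', 'cy', 'extrinsics']
scene 49.55359225540011 320.4444119807782 199.1024079510491 [[-0.455, 0.891, -0.006, 0.216], [-0.661, -0.333, 0.672, 0.315], [0.597, 0.31, 0.74, -1.261], [0.0, 0.0, 0.0, 1.0]] ['image', 'vfov', 'cx', 'cy', 'extrinsics']
```

View pics/top0.png

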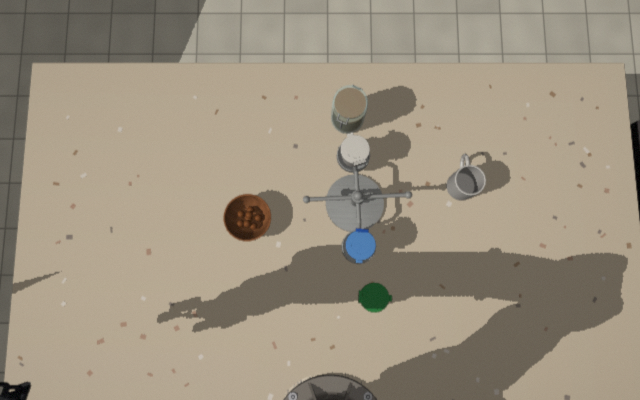

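View pics/scene0.png

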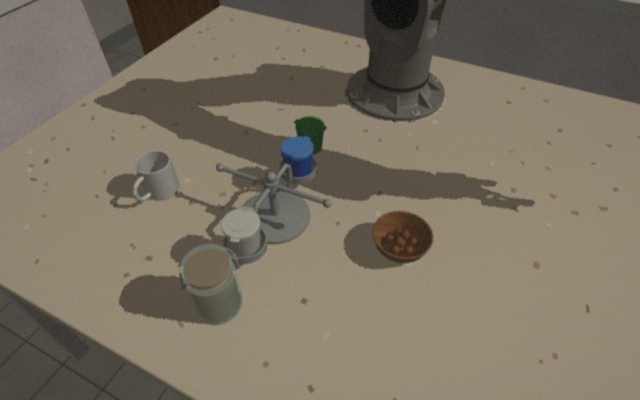

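The top view shows the blue cup at (360,245), on the robot side of the rack. The bowl is at (247,218) to the left, the empty arm balls are at (306,199) and (409,195), the jar is at (349,105), the mug at (467,182) and the green look-alike at (375,297). The plan is to push the left empty arm away from the robot (+x), about 90° clockwise.

```bash
cat > h.py <<'E'
from plant import arm, imaging
import cv2,numpy as np
def ray(f,u,v,z):
    E=np.array(f["extrinsics"]);F=200/np.tan(np.radians(f["vfov"])/2)
    R,t=E[:3,:3],E[:3,3];c=-R.T@t
    d=R.T@np.array([(u-f["cx"])/F,-(v-f["cy"])/F,-1]);return (c+d*(z-c[2])/d[2])[:2]
def proj(f,p):
    E=np.array(f["extrinsics"]);F=200/np.tan(np.radians(f["vfov"])/2)
    q=E[:3,:3]@np.array(p)+E[:3,3];return f["cx"]+F*q[0]/-q[2],f["cy"]-F*q[1]/-q[2]
def bowl(f):
    m=cv2.inRange(cv2.cvtColor(f["image"],cv2.COLOR_RGB2HSV),(3,130,40),(16,255,255))
    c=max(cv2.findContours(m,cv2.RETR_EXTERNAL,cv2.CHAIN_APPROX_NONE)[0],key=cv2.contourArea)
    return cv2.fitEllipse(cv2.convexHull(c)),cv2.boundingRect(c)
E
python3 - <<'E'
from h import *
f=imaging.grab_frame("top");g=imaging.grab_frame("scene")
for k,x in(("top",f),("sc",g)):
    e,b=bowl(x);print(k,e,b,ray(x,*e[0],.048))
L=ray(f,306,199.5,.1);R=ray(f,409,195,.1);print("top balls",L,R,(L+R)/2,np.linalg.norm(L-R))
L=ray(g,327.5,203,.1);R=ray(g,220.5,167.5,.1);print("sc balls",L,R,(L+R)/2,np.linalg.norm(L-R))
a=cv2.resize(f["image"][120:300,200:500],None,fx=2.6,fy=2.6,interpolation=cv2.INTER_CUBIC)
cv2.imwrite("pics/c1.png",a[:,:,::-1])
for n,p,z in(("jar",(350,101),.13),("mug",(469,181),.085),("green",(375,297),.07)):print(n,ray(f,*p,z))
E
```

```text
top ((246.94210815429688, 217.0261688232422), (45.29327392578125, 46.656044006347656), 69.93994140625) (224, 195, 47, 46) [0.52007197 0.20380793]
sc ((136.20834350585938, 87.14093780517578), (45.378456115722656, 87.05998992919922), 0.0) (128, 0, 90, 53) [ 0.37137813 -0.62449101]
top balls [0.55575824 0.05659198] [ 0.56645731 -0.19000329] [ 0.56110778 -0.06670565] 0.24682726130471608
sc balls [0.55984737 0.05914495] [ 0.5712622  -0.18430662] [ 0.56555478 -0.06258083] 0.24371903145961765
jar [ 0.79056293 -0.04922239]
mug [ 0.60337056 -0.33989348]
green [ 0.32546093 -0.10751437]
```

View pics/c1.png

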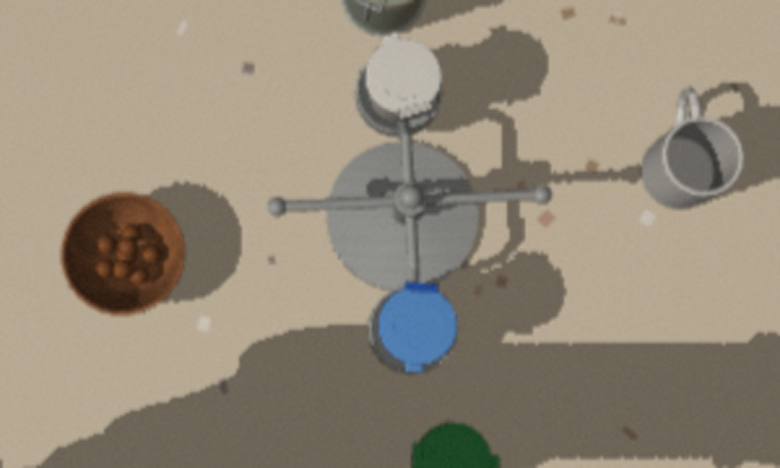

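Axis is about (0.563, -0.065) and the bowl about (0.520, 0.204). The blue arm must go from 182.5° to about 99°. First I shut the gripper and square the tool up, so that tool x = -X and tool y = +Y. Then I travel to behind the left arm.

```bash
python3 -m jog '[[0,0,0,0,0,-0.0405],[0,0,0,0,0,-0.0405],[0,0,0,0,0,0],[0,0,0,0,0,0],[-0.44,-0.83,0,0,0,0]]' 1 && python3 -m jog '[[-0.44,-0.83,0,0,0,0],[-0.44,-0.83,0,0,0,0],[-0.44,-0.83,0,0,0,0],[-0.44,-0.83,0,0,0,0],[-0.44,-0.83,0,0,0,0]]'; python3 -m jog '[[-0.44,-0.83,0,0,0,0],[-0.44,-0.83,0,0,0,0],[-0.44,-0.83,0,0,0,0],[-0.44,-0.83,0,0,0,0],[-0.44,-0.83,0,0,0,0]]'
```

```text
time: 0.7
eef_pos: [0.1804, 0.6302, 0.2307]
tcp_rot: [-0.0, 1.0, 0.0, -0.001]
ft_force: [-0.2, 0.7, -0.5]
width: 0.0123
grip_force: 0.0
time: 1.2
eef_pos: [0.2493, 0.5029, 0.2314]
tcp_rot: [0.002, 1.0, 0.0, -0.0]
ft_force: [0.5, 0.8, -0.3]
width: 0.0001
grip_force: 0.0
time: 1.7
eef_pos: [0.3153, 0.3785, 0.2314]
tcp_rot: [0.002, 1.0, 0.0, -0.0]
ft_force: [-0.1, 0.7, 0.5]
width: 0.0003
grip_force: 0.0
```

```bash
for i in 1; do python3 -m jog '[[-0.41,-0.77,0,0,0,0],[-0.41,-0.77,0,0,0,0],[-0.41,-0.77,0,0,0,0],[-0.41,-0.77,0,0,0,0],[-0.41,-0.77,0,0,0,0]]'; python3 -m jog '[[-0.41,-0.77,0,0,0,0],[-0.41,-0.77,0,0,0,0],[-0.41,-0.77,0,0,0,0],[-0.41,-0.77,0,0,0,0],[-0.41,-0.77,0,0,0,0]]'; python3 -m jog '[[-0.41,-0.77,0,0,0,0],[-0.41,-0.77,0,0,0,0],[-0.41,-0.77,0,0,0,0],[-0.41,-0.77,0,0,0,0],[-0.41,-0.77,0,0,0,0]]'; python3 -m jog '[[0,0,0,0,0,0],[0,0,0.4,0,0,0],[0,0,0.4,0,0,0],[0,0,0.4,0,0,0],[0,0,0,0,0,0]]';done
python3 - <<'E'
from h import *
f=imaging.grab_frame("top");g=imaging.grab_frame("scene")
a=np.hstack([f["image"][100:330,180:500],g["image"][60:290,130:450]])
cv2.imwrite("pics/c2.png",cv2.resize(a,None,fx=1.25,fy=1.25)[:,:,::-1])
E
```

```text
time: 2.2
eef_pos: [0.3768, 0.2631, 0.2315]
tcp_rot: [0.002, 1.0, 0.0, 0.0]
ft_force: [0.0, 0.9, -0.4]
width: -0.0001
grip_force: 0.0
time: 2.7
eef_pos: [0.4384, 0.1476, 0.2315]
tcp_rot: [0.002, 1.0, 0.0, 0.0]
ft_force: [0.2, -0.1, 0.6]
width: -0.0001
grip_force: 0.0
time: 3.2
eef_pos: [0.5, 0.0322, 0.2315]
tcp_rot: [0.002, 1.0, 0.0, 0.0]
ft_force: [0.3, 0.4, 0.1]
width: 0.0
grip_force: 0.0
time: 3.7
eef_pos: [0.4983, 0.0336, 0.1933]
tcp_rot: [-0.001, 1.0, -0.0, -0.002]
ft_force: [-0.2, 0.2, -0.5]
width: 0.0003
grip_force: 0.0
```

View pics/c2.png

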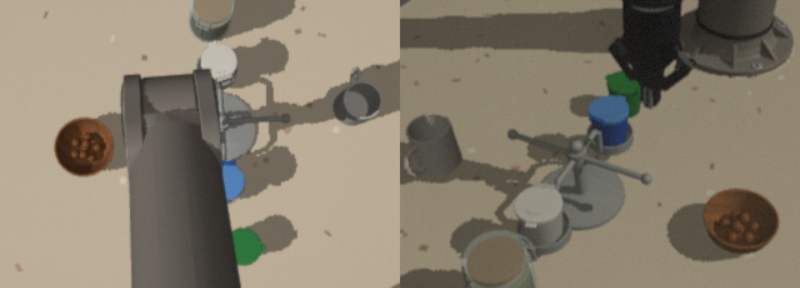

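The scene view shows the shut fingertip at crop (650,105), behind the rack's left arm and clear of the blue cup. The knuckles bulge along y higher up. I will go down to z≈0.088 and approach the arm.

```bash
python3 -m jog '[[0,0,0.5,0,0,0],[0,0,0.6,0,0,0],[0,0,0.6,0,0,0],[0,0,0.6,0,0,0],[0,0,0.6,0,0,0]]'; python3 -m jog '[[0,0,0.6,0,0,0],[0,0,0,0,0,0],[-0.3,0,0,0,0,0],[-0.3,0,0,0,0,0],[-0.2,0,0,0,0,0]]';  python3 -m jog '[[-0.2,0,0,0,0,0],[-0.2,0,0,0,0,0],[-0.2,0,0,0,0,0],[-0.2,0,0,0,0,0],[-0.1,0,0,0,0,0]]'
```

```text
time: 4.3
eef_pos: [0.4999, 0.0334, 0.1081]
tcp_rot: [-0.0, 1.0, 0.0, 0.0]
ft_force: [0.3, -0.1, -0.2]
width: -0.0003
grip_force: 0.0
time: 4.8
eef_pos: [0.5255, 0.0334, 0.0914]
tcp_rot: [-0.0, 1.0, 0.0, 0.001]
ft_force: [-0.1, 0.2, -0.1]
width: 0.0
grip_force: 0.0
time: 5.3
eef_pos: [0.551, 0.0332, 0.0902]
tcp_rot: [-0.0, 1.0, -0.0, -0.0]
ft_force: [-2.6, 0.7, 0.8]
width: -0.0004
grip_force: 0.9
```

```bash
python3 -m jog '[[-0.18,-0.03,0,0,0,0],[-0.18,-0.03,0,0,0,0],[-0.28,-0.03,0,0,0,0],[-0.28,-0.03,0,0,0,0],[-0.28,-0.03,0,0,0,0]]'; python3 -m jog '[[-0.26,-0.10,0,0,0,0],[-0.26,-0.1,0,0,0,0],[-0.26,-0.1,0,0,0,0],[-0.22,-0.17,0,0,0,0],[-0.22,-0.17,0,0,0,0]]';  python3 -m jog '[[-0.22,-0.17,0,0,0,0],[-0.17,-0.22,0,0,0,0],[-0.1,-0.13,0,0,0,0],[0,0,0,0,0,0],[0,0,0,0,0,0]]'
python3 - <<'E'
from h import *
f=imaging.grab_frame("top");g=imaging.grab_frame("scene")
a=np.hstack([f["image"][70:300,180:500],g["image"][90:320,130:450]])
cv2.imwrite("pics/c3.png",cv2.resize(a,None,fx=1.25,fy=1.25)[:,:,::-1])
E
```

```text
time: 5.8
eef_pos: [0.5874, 0.0283, 0.0903]
tcp_rot: [-0.0, 1.0, -0.0, 0.0]
ft_force: [-2.6, -1.0, 0.2]
width: 0.0002
grip_force: 0.7
time: 6.3
eef_pos: [0.6237, 0.0091, 0.0903]
tcp_rot: [-0.0, 1.0, -0.0, -0.0]
ft_force: [-2.1, 0.7, 0.3]
width: 0.0
grip_force: 0.7
time: 6.8
eef_pos: [0.6379, -0.0062, 0.0903]
tcp_rot: [-0.0, 1.0, -0.0, 0.0]
ft_force: [0.2, -1.2, 0.8]
width: -0.0
grip_force: 0.0
```

View pics/c3.png

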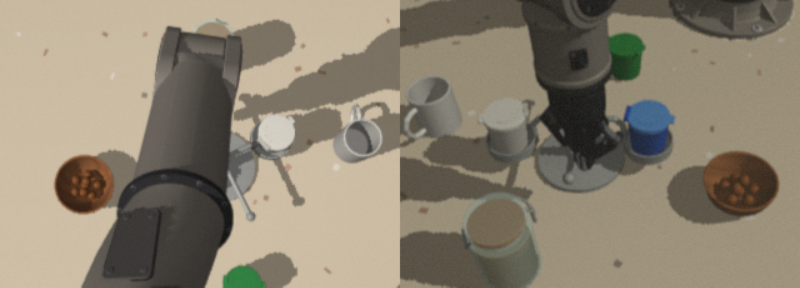

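The top crop shows empty_arm_a's ball at (252,216), and the scene crop shows both cups upright in their trays, with the blue one swinging towards the bowl. Next I work out the angle left.

```bash
python3 - <<'E'
from h import *
f=imaging.grab_frame("top");g=imaging.grab_frame("scene")
A=np.array([.563,-.065]);B=np.array([.520,.204])
an=lambda d:np.degrees(np.arctan2(d[1],d[0]))%360
for nm,x,p in(("top",f,(381.4,242.8)),("scene",g,(130+569/1.25,90+178/1.25))):
    q=ray(x,*p,.1);print(nm,q,np.linalg.norm(q-A),an(q-A))
m=cv2.inRange(cv2.cvtColor(g["image"],cv2.COLOR_RGB2HSV),(10-7,120,60),(18,255,255))
m[:, :420-60]=0;m[:180]=0;m[290:]=0;m[:,480:]=0
c=max(cv2.findContours(m,cv2.RETR_EXTERNAL,cv2.CHAIN_APPROX_NONE)[0],key=cv2.contourArea)
e=cv2.fitEllipse(cv2.convexHull(c));print("bowl scene",e,ray(g,*e[0],.03),ray(g,*e[0],.048),"target",an(B-A))
a=cv2.resize(g["image"][190:260,230:360],None,fx=5,fy=5,interpolation=cv2.INTER_CUBIC)
b=cv2.resize(f["image"][180:260,330:410],(400,350),interpolation=cv2.INTER_CUBIC)
cv2.imwrite("pics/c4.png",np.vstack([a[:,:400],b])[:590,:,::-1])
E
```

```text
top [ 0.45216405 -0.12155506] 0.12443103890693914 207.03336471988874
scene [0.41433657 0.50682768] 0.5908364539602016 104.57311138144428
bowl scene ((402.155517578125, 235.5961151123047), (47.72832489013672, 59.764686584472656), 104.38040161132812) [0.51491589 0.20434764] [0.52905361 0.20691774] target 99.08196957282874
```

View pics/c4.png

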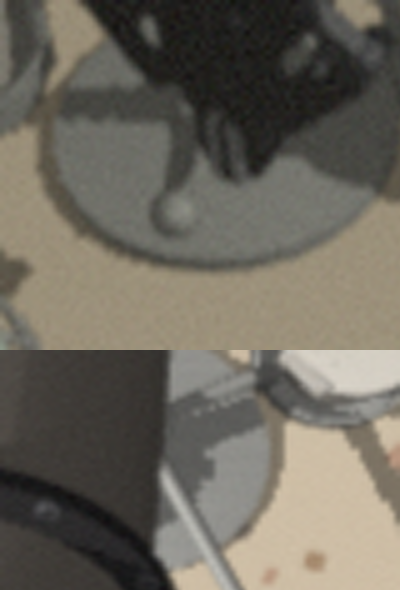

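Both balls agree with the finger model: arm θ≈27°, target about 9°. I push on to about 10°, then back off and lift.

```bash
python3 -m jog '[[-0.12,-0.17,0,0,0,0],[-0.11,-0.16,0,0,0,0],[-0.1,-0.16,0,0,0,0],[-0.09,-0.15,0,0,0,0],[-0.06,-0.12,0,0,0,0]]'; python3 - <<'E'
from h import *
f=imaging.grab_frame("top");g=imaging.grab_frame("scene")
a=cv2.resize(f["image"][160:270,300:430],(520,440),interpolation=cv2.INTER_CUBIC)
b=cv2.resize(g["image"][180:290,220:290],(280,440),interpolation=cv2.INTER_CUBIC)
cv2.imwrite("pics/c5.png",np.hstack([a,b])[:,:,::-1])
E
```

```text
time: 7.5
eef_pos: [0.6526, -0.0296, 0.0903]
tcp_rot: [-0.0, 1.0, -0.0, 0.0]
ft_force: [0.0, 0.0, 0.1]
width: 0.0005
grip_force: 0.7
```

View pics/c5.png

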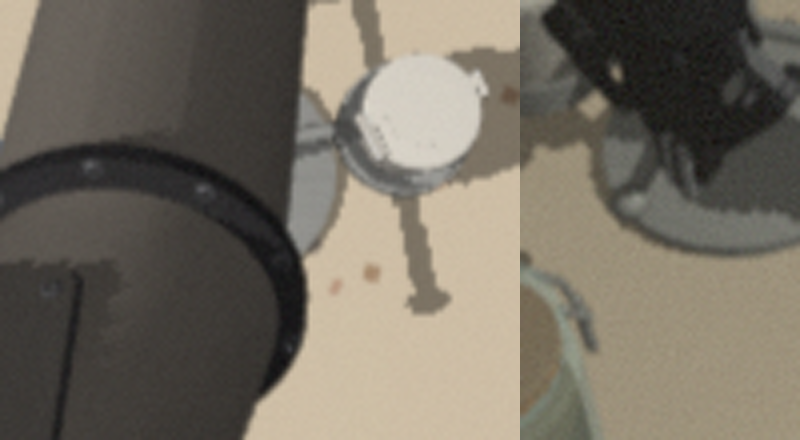

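The ball of the pushed arm is at scene pixel (248.5,231) and the white cup sits properly in its tray. I back off to the +y side, lift clear and swing away for an unobstructed check.

```bash
python3 -m jog '[[0.03,0.3,0,0,0,0],[0,0.5,0,0,0,0],[0,0.5,0,0,0,0],[0,0,-0.8,0,0,0],[0,0,-0.8,0,0,0]]'; python3 -m jog '[[0,0,-0.8,0,0,0],[0,0,-0.8,0,0,0],[0,0.4,-0.8,0,0,0],[0.3,0.8,0,0,0,0],[0.3,0.8,0,0,0,0]]';python3 -m jog '[[0.3,0.8,0,0,0,0],[0.3,0.8,0,0,0,0],[0.3,0.8,0,0,0,0],[0.3,0.8,0,0,0,0],[0.3,0.8,0,0,0,0]]';python3 -m jog '[[0.3,0.8,0,0,0,0],[0.3,0.8,0,0,0,0],[0.3,0.8,0,0,0,0],[0.3,0.8,0,0,0,0],[0,0,0,0,0,0]]'
python3 - <<'E'
from h import *
f=imaging.grab_frame("top");g=imaging.grab_frame("scene")
q=ray(g,248.5,231,.1);print(q,np.degrees(np.arctan2(q[1]+.065,q[0]-.563)))
a=cv2.resize(f["image"][100:290,200:490],(800,524),interpolation=cv2.INTER_CUBIC)
cv2.imwrite("pics/c6.png",a[:,:,::-1])
E
```

```text
time: 8.1
eef_pos: [0.6509, 0.0128, 0.1383]
tcp_rot: [-0.002, 1.0, 0.0, -0.001]
ft_force: [0.3, 0.4, 1.3]
width: -0.0004
grip_force: 0.0
time: 8.6
eef_pos: [0.6333, 0.0725, 0.2112]
tcp_rot: [-0.001, 1.0, 0.0, 0.001]
ft_force: [0.6, 0.8, 0.2]
width: 0.0001
grip_force: 0.0
time: 9.1
eef_pos: [0.5872, 0.1929, 0.2104]
tcp_rot: [-0.001, 1.0, 0.0, -0.0]
ft_force: [0.7, 0.4, 0.6]
width: -0.0001
grip_force: 0.0
time: 9.6
eef_pos: [0.5496, 0.2917, 0.2101]
tcp_rot: [-0.004, 1.0, 0.001, -0.0]
ft_force: [-0.3, 0.3, -0.1]
width: -0.0001
grip_force: 0.0
[ 0.68588206 -0.03911431] 11.895702760980598
```

View pics/c6.png

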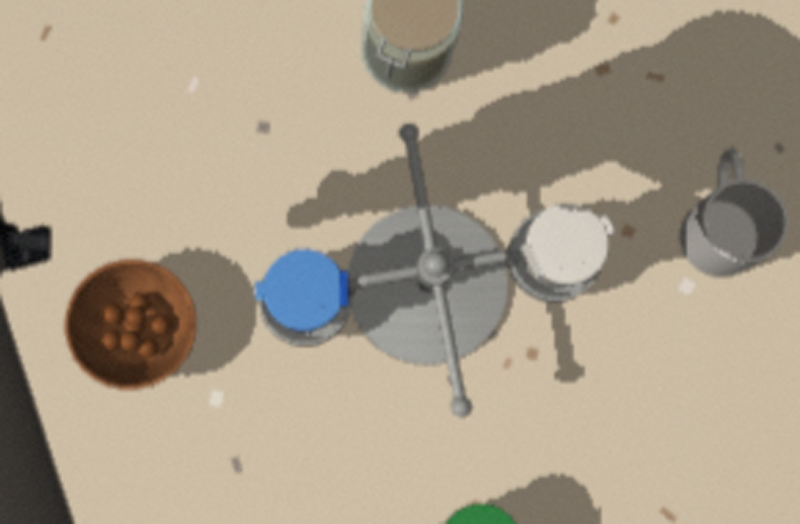

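The view is clear: balls at (409,132) and (460,407) in the crop, bowl at (131,324), both cups in their trays.

```bash
python3 - <<'E'
from h import *
f=imaging.grab_frame("top")
s=290/800;P=lambda u,v,z:ray(f,200+u*s,100+v*s,z)
a=P(409,132,.1);b=P(460,407,.1);B=P(131,324,.048);A=(a+b)/2
print(a,b,A,B)
for ax in(A,np.array([.563,-.065])):
  for Bw in (B,np.array([.520,.204])):
    x=(a-b)/np.linalg.norm(a-b);x=np.array([-x[1],x[0]]);d=Bw-ax
    print("rotor x,y of bowl",d@x,x[0]*d[1]-x[1]*d[0])
E
```

```text
[ 0.68262975 -0.04578798] [ 0.44104343 -0.08679167] [ 0.56183659 -0.06628983] [0.51901318 0.20243621]
rotor x,y of bowl 0.2721028859441353 -0.0027473339428563393
rotor x,y of bowl 0.2734794966802612 -0.003981913625142691
rotor x,y of bowl 0.27102592307179135 -0.001384499359376061
rotor x,y of bowl 0.27240253380791735 -0.00261907904166242
```

The arm's line passes about 3 mm from the bowl's centre, against a limit of 25 mm, and the robot is clear.

```bash
python3 -m jog '[[0,0,0,0,0,0],[0,0,0,0,0,0],[0,0,0,0,0,0],[0,0,0,0,0,0],[0,0,0,0,0,0]]'; python3 -c "
from plant import arm
print(arm.job_done())"
```

```text
time: 10.25
eef_pos: [0.5523, 0.2859, 0.2103]
tcp_rot: [-0.0, 1.0, -0.0, -0.0]
ft_force: [-0.0, -0.6, 0.2]
width: 0.0003
grip_force: 0.0
the job is handed in; nothing more can be done
None
```

The job is handed in (the hand-in call gave no verdict): the blue cup's arm points at the bowl, about 3 mm off its centre by the top camera, with both cups in their trays and the finger clear.

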